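Make up a weight on the spring scale with clamp collars

ROBOT

A 6-joint arm with a two-finger parallel gripper is mounted at the origin on a cart in front of the work surface, level with it; the furniture and walls round the work are solid. World frame = base frame: x ahead of the robot, y to its left, z up, the work surface at z = 0. Lengths are in m, angles in rad, forces in N, time in s.
With the tool pointing down it reaches from about 0.325 to 0.85 m from the base axis. Payload 15.5 kg.
Tool frame: the origin (TCP) lies at the very end of the fingers, on their centre line; the grasp point (between the pads) lies 19 mm behind it; z points along the fingers, y is the line along which they close (so a half turn about z gives the same grasp; the last joint's range is limited). The gripper opens to 91 mm and grips with 3 to 60 N. Pads are 32 mm wide; open, the fingers measure 118 mm over their backs; the gripper's body (76 mm by 178 mm) begins 60 mm behind the grasp point.
Start: joints at [1.089, 0.494, 1.345, -0, 1.302, -0.096], TCP at [0.236, 0.579, 0.214] pointing down, gripper open.
Joint ranges: [-2.91, 2.91], [-0.82, 2.16], [0.22, 2.67], [-1.22, 4.37], [0.12, 2.79], [-3.08, 3.08]. Speed limits (rad/s): [1.89, 1.89, 2.57, 3.01, 3.01, 3.01].

INTERFACE

Orientations are given as a unit quaternion [w, x, y, z].
In Python, from workcell import r gives the robot as it stands. Calls block until the motion is done:
- r.reach(position, orientation): joint-space move of the TCP to a pose.
- r.movel(position, attitude=None, v=0.15, threshold=None): straight line of the TCP; attitude=None keeps the orientation; v is the mean speed in m/s. With threshold (N) it stops when the force on the tool has changed by that much, and returns True; else False.
- r.movej(angles): joint-space move.
- r.set_gripper(opening, grasp_force=None): finger opening in m; grasp_force is the grip in N (None keeps the last); returns when the fingers have stopped.
- r.wait(seconds).
- r.ik(position, orientation): joint angles nearest the present ones, or None.
- r.snapshot(name): name is "scene" or "top" or "wrist"; returns the picture (384x512x3 uint8, blue, green, red); there is no depth.
- r.camera_model(name): a dict with "vertical_fov" (degrees; the focal length in pixels is half the picture's height over the tangent of half this angle, whatever the lens; pixels are square), "cx", "cy" (the principal point, pixels), "origin" and "attitude" of the camera in the world. Camera axes: x right, y up, looking along -z (the intrinsics and any distortion apply to the point x, -y, -z); pixel columns grow to the right and rows downward; lengths in m; the calibration is good to about 2 mm. A picture is of the moment at which its call begins: read the wrist's pose just before it. camera_model takes no time and is no camera call; for the wrist camera it gives the pose at the moment of the call.
A pose or a line that the arm cannot do raises r.IKError and nothing moves.
- r.job_done(): hands the job in; it is judged then, once.
Readings, each from a call of its own:
- r.read_time_s(): time.
- r.read_qpos(): joint angles.
- r.read_qvel(): joint speeds.
- r.read_tau(): joint torques, N m.
- r.read_tcp_pos(): TCP position.
- r.read_tcp_rot(): TCP orientation.
- r.read_force(): force on the tool from outside, world axes, zero at the start.
- r.read_ft_torque(): the same for the moment, N m.
- r.read_opening(): finger opening in m.
- r.read_finger_force(): force on a finger pad.
Only numpy, scipy, OpenCV 4.12 (cv2) and the standard library are available. Lean on these libraries where they do the work, as an engineer would, in place of code of your own. Each camera call takes 0.05 s, during which the arm holds its last target. There are 200 camera calls.

TASK

Make up the target weight: load black clamp collars one at a time onto the upright spindle of the spring scale, pressing each one fully down so that it sits flush on the shoulder or on the collar below, until the let-go tray comes to rest with its pointer between the two long marks. The spindle grips the collars, so press each one home by feel, but never load the scale with more than 25 N. If one collar is not needed, leave it on the bench, and do not disturb the jar or the pot lid.

Things in the scene. Friction and masses are not known exactly. Their poses are not given: they have to be found in the camera images.
- seat (a point): Centre of the flat shoulder (28 mm across) on which the first collar seats; z is up along the spindle. It sinks with the tray: 0.11 to 0.12 m above the bench at the start, and 14 mm above the floor of the round aluminium tray (90 mm across, rim 5 mm above its floor).
- spindle_tip (a point): Top of the steel spindle, 58 mm above the shoulder. Spindle 15.2 mm across, its last 12 mm tapering to 6 mm. Two rounded sprung strips on its +y and -y sides, from 1 to 46 mm above the shoulder, stand out to 20.6 mm across and grip the bore: no collar slides down by its own weight, it takes roughly 3 to 8 N to push it along.
- scale: Spring scale, fixed to the bench: grey housing 50 mm high, 165 by 105 mm, with tray and spindle above it. Origin on the bench under the spindle axis; x points from the spindle to the mark plate at the back.
- tray (a joint): Sink of tray, spindle and pointer from the top of their travel, m, growing downwards; empty at the start 0.003 to 0.011. Soft spring, about 86 N/m: a collar sinks it about 8 mm. Pushed, it gives way to a hard stop at a depth not told. Let go and at rest, the pointer is between the marks from 0.022 to 0.0315; two or three collars do it, depending on the start.
- overload (a joint): Overload spring below the tray's hard stop, m: 0 in normal weighing; pressed over about 3 N beyond the stop it gives 1 mm for every 8 N. 0.0028 is a push of about 25 N, the most the scale may take.
- pointer (a point): Tip of the steel pointer on a short arm from the tray's back rim; it sinks with the tray in front of the mark plate.
- mark_upper (a point): Middle of the upper long mark, a dark raised line across the upright white plate (62 mm wide, top 142 mm above the bench) at the back of the scale, 97 mm behind the spindle. The short ticks beside it are 4 mm apart.
- mark_lower (a point): Middle of the lower long mark on the same plate, 9.5 mm under the upper one.
- collar_1 (a point): Black split clamp collar of steel, one of three alike: outside 34 mm, bore 19.8 mm, 14 mm high, about 70 g; a small clamp lug stands out to 25 mm from the bore axis on its -y side. The point is the centre of the bore at the underside; z is up. Lies flat on the bench at the start.
- collar_2 (a point): Black split clamp collar of steel, one of three alike: outside 34 mm, bore 19.8 mm, 14 mm high, about 70 g; a small clamp lug stands out to 25 mm from the bore axis on its -y side. The point is the centre of the bore at the underside; z is up. Lies flat on the bench at the start.
- collar_3 (a point): Black split clamp collar of steel, one of three alike: outside 34 mm, bore 19.8 mm, 14 mm high, about 70 g; a small clamp lug stands out to 25 mm from the bore axis on its -y side. The point is the centre of the bore at the underside; z is up. Lies flat on the bench at the start.
- jar: Closed jar, 53 mm across and 74 mm high, standing on the bench; origin under its centre. Bystander.
- lid: Pale blue round pot lid, 85 mm across and 16 mm high, lying on the bench; origin under its centre. Bystander.
Mind the look-alikes: they are no part of the job. Leave any green or orange look-alike of the part that bears collar_3 alone.

How it is judged:
On the way, in this order (a step that is already met when the one before it is completed fails the run):
1. one collar is pressed home on the shoulder, with no other collar at the spindle ((((z of collar_1 in the frame of seat between -0.002 and 0.002 m and horizontal distance between collar_1 and seat below 0.003 m and angle between collar_1's own z axis and vertical below 0.1 rad) and horizontal distance between each of collar_2, collar_3 and seat above 0.06 m) or ((z of collar_2 in the frame of seat between -0.002 and 0.002 m and horizontal distance between collar_2 and seat below 0.003 m and angle between collar_2's own z axis and vertical below 0.1 rad) and horizontal distance between each of collar_1, collar_3 and seat above 0.06 m) or ((z of collar_3 in the frame of seat between -0.002 and 0.002 m and horizontal distance between collar_3 and seat below 0.003 m and angle between collar_3's own z axis and vertical below 0.1 rad) and horizontal distance between each of collar_1, collar_2 and seat above 0.06 m))), for 0.2 s.
2. a second collar is pressed home on top of it (((z of collar_1 in the frame of seat between -0.002 and 0.002 m and horizontal distance between collar_1 and seat below 0.003 m and angle between collar_1's own z axis and vertical below 0.1 rad) or (z of collar_2 in the frame of seat between -0.002 and 0.002 m and horizontal distance between collar_2 and seat below 0.003 m and angle between collar_2's own z axis and vertical below 0.1 rad) or (z of collar_3 in the frame of seat between -0.002 and 0.002 m and horizontal distance between collar_3 and seat below 0.003 m and angle between collar_3's own z axis and vertical below 0.1 rad)) and ((z of collar_1 in the frame of seat between 0.012 and 0.016 m and horizontal distance between collar_1 and seat below 0.003 m and angle between collar_1's own z axis and vertical below 0.1 rad) or (z of collar_2 in the frame of seat between 0.012 and 0.016 m and horizontal distance between collar_2 and seat below 0.003 m and angle between collar_2's own z axis and vertical below 0.1 rad) or (z of collar_3 in the frame of seat between 0.012 and 0.016 m and horizontal distance between collar_3 and seat below 0.003 m and angle between collar_3's own z axis and vertical below 0.1 rad))), for 0.2 s.
At the end, for the whole second after the job is handed in: Tray let go and at rest, sink 22 to 31.5 mm (pointer between the long marks); collars on the spindle level, centred within 3 mm and within 2 mm of flush height (0, 14, 28 mm above the shoulder), no gap below; any other on the bench over 80 mm from the spindle (all of step 2 and value of joint tray between 0.022 and 0.0315 m and velocity of joint tray between -0.01 and 0.01 m/s and ((z of collar_1 in the frame of seat between -0.002 and 0.002 m and horizontal distance between collar_1 and seat below 0.003 m and angle between collar_1's own z axis and vertical below 0.1 rad) or (z of collar_1 in the frame of seat between 0.012 and 0.016 m and horizontal distance between collar_1 and seat below 0.003 m and angle between collar_1's own z axis and vertical below 0.1 rad) or (z of collar_1 in the frame of seat between 0.026 and 0.03 m and horizontal distance between collar_1 and seat below 0.003 m and angle between collar_1's own z axis and vertical below 0.1 rad) or (horizontal distance between collar_1 and seat above 0.08 m and height (world z) of collar_1 below 0.006 m)) and ((z of collar_2 in the frame of seat between -0.002 and 0.002 m and horizontal distance between collar_2 and seat below 0.003 m and angle between collar_2's own z axis and vertical below 0.1 rad) or (z of collar_2 in the frame of seat between 0.012 and 0.016 m and horizontal distance between collar_2 and seat below 0.003 m and angle between collar_2's own z axis and vertical below 0.1 rad) or (z of collar_2 in the frame of seat between 0.026 and 0.03 m and horizontal distance between collar_2 and seat below 0.003 m and angle between collar_2's own z axis and vertical below 0.1 rad) or (horizontal distance between collar_2 and seat above 0.08 m and height (world z) of collar_2 below 0.006 m)) and ((z of collar_3 in the frame of seat between -0.002 and 0.002 m and horizontal distance between collar_3 and seat below 0.003 m and angle between collar_3's own z axis and vertical below 0.1 rad) or (z of collar_3 in the frame of seat between 0.012 and 0.016 m and horizontal distance between collar_3 and seat below 0.003 m and angle between collar_3's own z axis and vertical below 0.1 rad) or (z of collar_3 in the frame of seat between 0.026 and 0.03 m and horizontal distance between collar_3 and seat below 0.003 m and angle between collar_3's own z axis and vertical below 0.1 rad) or (horizontal distance between collar_3 and seat above 0.08 m and height (world z) of collar_3 below 0.006 m))); the robot touches nothing.
It fails at once if the scale is loaded with more than 25 N (value of joint overload above 0.0028 m).
It fails at once if jar or pot lid moved more than 15 mm (distance of any of jar, lid from where it was at the start of the episode above 0.015 m).
It also fails if it takes over 72 s, if anything falls off the work surface, if the arm or the gripper's body presses on something with over 40 N, if the wrist force passes 120 N, or if a joint passes its speed limit or range.

## Working session

There is one attempt and no reset: what is moved stays moved. The work goes in short steps, each a Python script; the robot and the scene stay as the last script left them, time stands still between calls to the robot, and variables do not carry over. Pictures are saved under pics/ and viewed, at most 10 in all, crops included, and the job is handed in when it is done.

```bash
ls; mkdir -p pics; python3 - <<'E'
from workcell import r
import cv2,numpy as np
for n in ("scene","top"):
    cv2.imwrite(f"pics/{n}0.png",r.snapshot(n)); print(n,r.camera_model(n))
print(r.camera_model("wrist")); print(r.read_tcp_rot(), r.read_opening(), r.read_time_s())
E
```

```text
pics
scene {'vertical_fov': 53.60578185326031, 'cx': 261.44601644927366, 'cy': 193.55290197316174, 'origin': array([-0.16803797, -0.58042973,  0.71664464]), 'attitude': array([ 0.80830715,  0.42699355, -0.19266507, -0.35664582])}
top {'vertical_fov': 51.474940787254035, 'cx': 255.0954530810155, 'cy': 190.85383263175262, 'origin': array([ 0.24484043, -0.00472747,  1.45484615]), 'attitude': array([-0.70239932, -0.05949208,  0.06717595,  0.7061043 ])}
{'vertical_fov': 67.35132842084722, 'cx': 254.53496593869738, 'cy': 187.33742992700144, 'origin': array([0.16442921, 0.60720084, 0.38383875]), 'attitude': array([ 0.82188308, -0.11498005, -0.07735199,  0.55254362])}
[-1.60074974e-04  1.92203186e-01  9.81355005e-01 -5.14212976e-04] 0.09151081119886958 0.1
```

View pics/scene0.png

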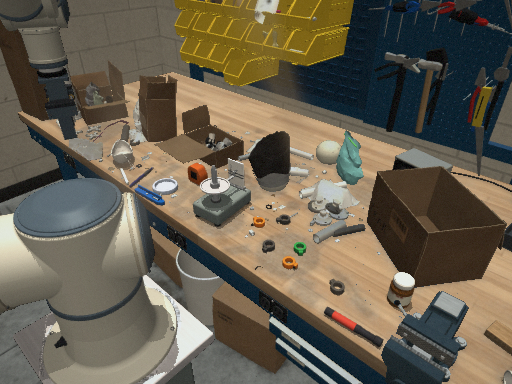

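View pics/top0.png

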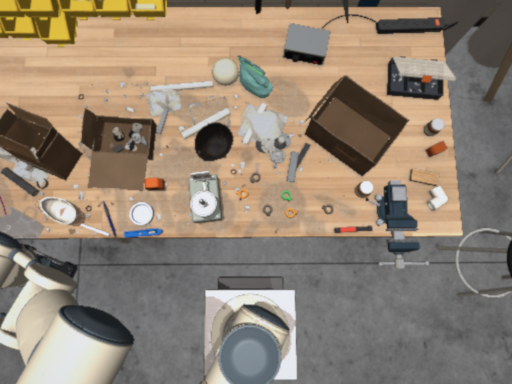

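Top view: scale tray around (204,205) with the mark plate behind it at about (202,177). The black collars are at about (256,177), (267,210) and (328,209), with green and orange decoys at (243,193), (286,196) and (291,212). The lid is at (141,213) and the jar at (365,188).

```bash
cat > h.py <<'E'
from workcell import r
import cv2,numpy as np
from scipy.spatial.transform import Rotation as R
def rot(q): return R.from_quat(np.r_[q[1:],q[0]]).as_matrix()
def F(c): return 192/np.tan(np.radians(c["vertical_fov"]/2))
def ray(c,uv):
    d=np.array([(uv[0]-c["cx"])/F(c),-(uv[1]-c["cy"])/F(c),-1.]); return np.array(c["origin"]),rot(c["attitude"])@d
def cast(c,uv,z):
    o,d=ray(c,uv); return o+d*(z-o[2])/d[2]
def proj(c,p):
    v=rot(c["attitude"]).T@(np.array(p)-c["origin"]); return c["cx"]+F(c)*v[0]/-v[2], c["cy"]-F(c)*v[1]/-v[2]
def quat(yaw):  # tool down, tool y axis at angle yaw from world y
    m=R.from_euler('z',yaw).as_matrix()@np.diag([-1.,1,-1]); q=R.from_matrix(m).as_quat(); return np.r_[q[3],q[:3]]
E
python3 - <<'E'
from h import *
c=r.camera_model("top"); s=r.camera_model("scene")
for n,uv,z in [("c",(256,177),.014),("c",(267,210),.014),("c",(328,209),.014),("tray",(204,205),.11),("plate",(202,177),.14),("lid",(141,213),.016),("jar",(365,188),.074)]:
    p=cast(c,uv,z); print(n,p.round(3),"scene px",np.round(proj(s,p)))
print("tool axes",rot(r.read_tcp_rot()).round(2))
p=r.read_tcp_pos(); w=r.camera_model("wrist"); T=rot(r.read_tcp_rot())
print("cam in tool",(T.T@(w["origin"]-p)).round(3),(T.T@rot(w["attitude"])).round(2))
for yaw in (0,np.pi):
    for P in ([.42,.1,.3],[.45,-.15,.25],[.45,.15,.2]): print(yaw,r.ik(P,quat(yaw)))
E
```

```text
c [ 0.558 -0.025  0.014] scene px [285. 217.]
c [ 0.435 -0.064  0.014] scene px [268. 243.]
c [ 0.438 -0.287  0.014] scene px [337. 284.]
tray [0.44  0.154 0.11 ] scene px [214. 184.]
plate [0.531 0.159 0.14 ] scene px [235. 163.]
lid [0.426 0.393 0.016] scene px [166. 183.]
jar [ 0.504 -0.41   0.074] scene px [401. 277.]
tool axes [[-0.93  0.38 -0.  ]
 [ 0.38  0.93 -0.  ]
 [ 0.   -0.   -1.  ]]
cam in tool [ 0.077 -0.    -0.17 ] [[-0.    0.96  0.27]
 [ 1.    0.   -0.  ]
 [-0.    0.27 -0.96]]
0 [ 9.52550949e-02  1.28438146e-01  1.65344116e+00 -4.44089210e-16
  1.35971335e+00 -1.47554123e+00]
0 [-4.47731366e-01  2.42189295e-01  1.65009134e+00 -4.44089210e-16
  1.24931202e+00 -2.01852769e+00]
0 [ 1.95769743e-01  3.00047826e-01  1.72316232e+00 -4.44089210e-16
  1.11838251e+00 -1.37502658e+00]
3.141592653589793 [ 9.52550949e-02  1.28438146e-01  1.65344116e+00 -4.44089210e-16
  1.35971335e+00  1.66605142e+00]
3.141592653589793 [-4.47731366e-01  2.42189295e-01  1.65009134e+00 -4.44089210e-16
  1.24931202e+00  1.12306496e+00]
3.141592653589793 [ 1.95769743e-01  3.00047826e-01  1.72316232e+00 -4.44089210e-16
  1.11838251e+00  1.76656607e+00]
```

```bash
python3 - <<'E'
from h import *
r.movel([.236,.579,.33]); 
r.reach([.47,.02,.30],quat(0)); r.wait(.2)
c=r.camera_model("wrist"); im=r.snapshot("wrist"); cv2.imwrite("pics/w1.png",im)
np.save("w1.npy",c,allow_pickle=True)
g=im.max(2); m=(g<75).astype(np.uint8)
for k in cv2.findContours(m,cv2.RETR_EXTERNAL,cv2.CHAIN_APPROX_NONE)[0]:
    a=cv2.contourArea(k)
    if a>100:
        (u,v),rad=cv2.minEnclosingCircle(k); print(a,round(u),round(v),round(rad),cast(c,(u,v),.014).round(3))
for p in ([.558,-.025,.014],[.435,-.064,.014],[.438,-.287,.014],[.44,.154,.11]): print(np.round(proj(c,p)))
print(r.read_time_s())
E
```

```text
75521.0 256 295 270 [0.73  0.022 0.014]
348.5 452 190 26 [0.528 0.347 0.014]
169.5 370 153 12 [0.467 0.205 0.014]
408.5 201 132 14 [ 0.433 -0.064  0.014]
406.5 345 157 61 [0.473 0.165 0.014]
205.0 30 83 11 [ 0.362 -0.316  0.014]
2578.5 248 23 51 [0.282 0.011 0.014]
[228. 207.]
[201. 133.]
[ 58. 135.]
[362. 144.]
3.45
```

View pics/w1.png

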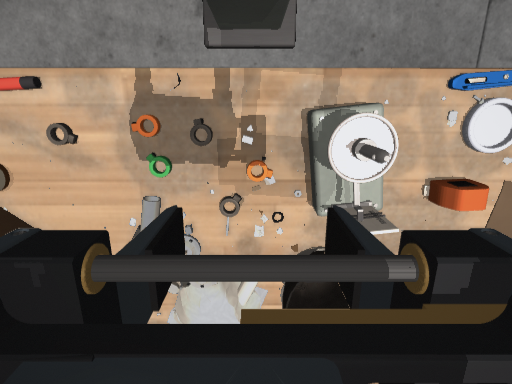

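Wrist view: collars at (201,133) with the lug towards -x, (60,133) with the lug to +y, and (230,206) with the lug diagonal. The tray is at (363,147). Next I take nadir views of the spindle and the first collar.

```bash
cat >> h.py <<'E'
def nadir(x,y,z,name):
    r.reach([x+.077,y,z],quat(0)); r.wait(.25)
    c=r.camera_model("wrist"); im=r.snapshot("wrist"); cv2.imwrite(f"pics/{name}.png",im); return c,im
def collar(c,im,guess,thr=85):
    u,v=proj(c,[*guess,.014]); s=60
    u0,v0=max(int(u)-s,0),max(int(v)-s,0)
    m=(im.max(2)[v0:v0+2*s,u0:u0+2*s]<thr).astype(np.uint8)
    k=max(cv2.findContours(m,cv2.RETR_EXTERNAL,cv2.CHAIN_APPROX_NONE)[0],key=cv2.contourArea)
    f=np.zeros_like(m); cv2.drawContours(f,[k],-1,1,-1)
    h=(f&(1-m)).astype(np.uint8); n,l,st,ce=cv2.connectedComponentsWithStats(h)
    i=1+np.argmax(st[1:,4]); hole=ce[i]; M=cv2.moments(k); cc=np.array([M["m10"],M["m01"]])/M["m00"]
    q=cv2.morphologyEx(f,cv2.MORPH_OPEN,cv2.getStructuringElement(cv2.MORPH_ELLIPSE,(25,25)))
    M=cv2.moments(q,True); d=np.array([M["m10"],M["m01"]])/max(M["m00"],1)
    o=np.array([u0,v0])
    print("hole",cast(c,hole+o,.007).round(4),"disc",cast(c,d+o,.012).round(4),"disc dia",2*np.sqrt(M["m00"]/np.pi)/F(c)*(c["origin"][2]-.014))
    a=cast(c,cc+o,.014)-cast(c,d+o,.014); print("lug angle",np.degrees(np.arctan2(a[1],a[0])), np.linalg.norm(a))
    return cast(c,d+o,.012)
E
python3 - <<'E'
from h import *
c,im=nadir(.44,.154,.235,"s1")
np.save("s1.npy",c,allow_pickle=True)
u,v=proj(c,[.44,.154,.17]);print(u,v)
C,I=nadir(.435,-.064,.14,"k1")
collar(C,I,(.435,-.064))
U,V=proj(C,[.435,-.064,.014]);print(U,V)
cr=lambda im,u,v,s: cv2.resize(im[max(int(v)-s,0):int(v)+s,int(u)-s:int(u)+s],(400,400),interpolation=cv2.INTER_CUBIC)
cv2.imwrite("pics/a.png",np.hstack([cr(im,u,v,100),cr(I,U,V,50)])); print(r.read_time_s())
E
```

```text
256.04316254776137 104.56741538808741Traceback (most recent call last):
  File "<stdin>", line 6, in <module>
  File "h.py", line 24, in collar
    i=1+np.argmax(st[1:,4]); hole=ce[i]; M=cv2.moments(k); cc=np.array([M["m10"],M["m01"]])/M["m00"]
        ~~~~~~~~~^^^^^^^^^^
    return _wrapfunc(a, 'argmax', axis=axis, out=out, **kwds)
    return bound(*args, **kwds)
ValueError: attempt to get argmax of an empty sequence
```

```bash
python3 - <<'E'
from h import *
c=np.load("s1.npy",allow_pickle=True).item(); im=cv2.imread("pics/s1.png"); I=cv2.imread("pics/k1.png"); C=r.camera_model("wrist"); np.save("k1.npy",C,allow_pickle=True)
u,v=proj(c,[.44,.154,.17]); U,V=proj(C,[.435,-.064,.014]);print(u,v,U,V)
def cr(im,u,v,s):
    im=cv2.copyMakeBorder(im,200,200,200,200,cv2.BORDER_CONSTANT); u+=200;v+=200
    return cv2.resize(im[int(v)-s:int(v)+s,int(u)-s:int(u)+s],(400,400),interpolation=cv2.INTER_CUBIC)
cv2.imwrite("pics/a.png",np.hstack([cr(im,u,v,100),cr(I,U,V,50)])); print(r.read_time_s())
E
```

```text
256.04316254776137 104.56741538808741 254.36898579682702 104.50704777268645
5.6583
```

View pics/a.png

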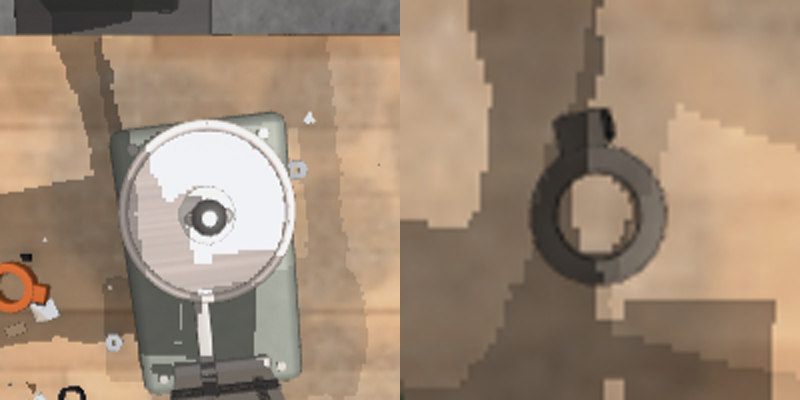

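Left half: spindle tip at (260.5,112.5) in the wrist image, tray centre at (259.8,109). Right half: collar top centre at (253.9,108.5), lug to -x with a slight tilt.

```bash
python3 - <<'E'
from h import *
c=np.load("s1.npy",allow_pickle=True).item(); C=np.load("k1.npy",allow_pickle=True).item()
print("tip",cast(c,(260.3,112.3),.171),"tray",cast(c,(259.6,109),.105))
print("tray dia",87.5/F(c)*(c["origin"][2]-.106), "collar dia",34/F(C)*(C["origin"][2]-.014))
print("collar",cast(C,(253.9,108.6),.014), "hole",cast(C,(253.4,108),.010))
E
```

```text
tip [0.44587074 0.15735381 0.171     ] tray [0.44428903 0.15798876 0.105     ]
tray dia 0.09107765425048868 collar dia 0.035008502084299065
collar [ 0.43890789 -0.06446248  0.014     ] hole [ 0.43837589 -0.06497038  0.01      ]
```

```bash
cat >> h.py <<'E'
SP=np.array([.4455,.1575])
def st(t): print(t,r.read_tcp_pos().round(4),r.read_force().round(2),round(r.read_opening(),4),round(r.read_time_s(),2),flush=True)
def pick(x,y,yaw,zg=.003):
    r.set_gripper(.06)
    r.reach([x,y,.07],quat(yaw)); print(r.movel([x,y,zg],v=.08,threshold=6)); st("down")
    r.set_gripper(.02,50); st("grip")
    r.movel([x,y,.12],v=.2); st("lift")
def press(yaw,z0,thr=15,zmin=.06):
    r.reach([*SP,.225],quat(yaw)); r.movel([*SP,z0],v=.1,threshold=6); st("above")
    hit=r.movel([*SP,zmin],v=.025,threshold=thr); st(f"press {hit}"); return hit
E
python3 - <<'E'
from h import *
pick(.4385,-.0645,0)
press(0,.185)
E
```

```text
False
down [ 0.4388 -0.0646  0.0033] [ 0.47 -0.31 -0.35] 0.06 7.79
grip [ 0.4386 -0.0645  0.0031] [-0.92 -0.26  4.88] 0.0319 8.34
lift [ 0.4381 -0.0644  0.1193] [-0.39 -0.45 -0.75] 0.0322 9.07
above [0.4456 0.157  0.185 ] [-0.08  0.04 -0.53] 0.0323 10.59
press True [0.4458 0.1576 0.0856] [-2.7  -0.2  19.73] 0.0318 14.04
```

```bash
cat >> h.py <<'E'
def relax():
    p=r.read_tcp_pos()
    for i in range(14):
        p[2]+=.004; r.movel(p,v=.04); f=r.read_force()[2]; print(round(p[2],4),round(f,2),end="; ")
        if f<0.6: break
    print(); st("relaxed")
E
python3 - <<'E'
from h import *
relax()
E
```

```text
0.0896 1.76; 0.0936 2.04; 0.0976 1.23; 0.1016 0.92; 0.1056 0.04; 
relaxed [0.4459 0.1576 0.1058] [0.03 0.76 0.04] 0.0316 15.29
```

```bash
cat >> h.py <<'E'
def leave():
    r.set_gripper(.07); p=r.read_tcp_pos(); r.movel([p[0],p[1],.235],v=.25); st("left")
E
python3 - <<'E'
from h import *
leave()
im=r.snapshot("scene"); cv2.imwrite("pics/b.png",cv2.resize(im[140:240,170:270],(500,500),interpolation=cv2.INTER_CUBIC))
c,im2=nadir(.37,.1575,.2,"n"); 
np.save("n.npy",c,allow_pickle=True)
u,v=proj(c,[*SP,.13]); u,v=int(u),int(v); print(u,v)
a=cv2.resize(im2[v-60:v+60,u-60:u+60],(500,500),interpolation=cv2.INTER_CUBIC)
cv2.imwrite("pics/b.png",cv2.resize(np.hstack([cv2.imread("pics/b.png"),a]),(800,400)));st("")
E
```

```text
left [0.4455 0.1575 0.2348] [0.3  0.09 0.16] 0.0702 16.69
255 193
 [0.4473 0.1576 0.2008] [-0.   -0.63 -0.49] 0.07 17.31
```

View pics/b.png

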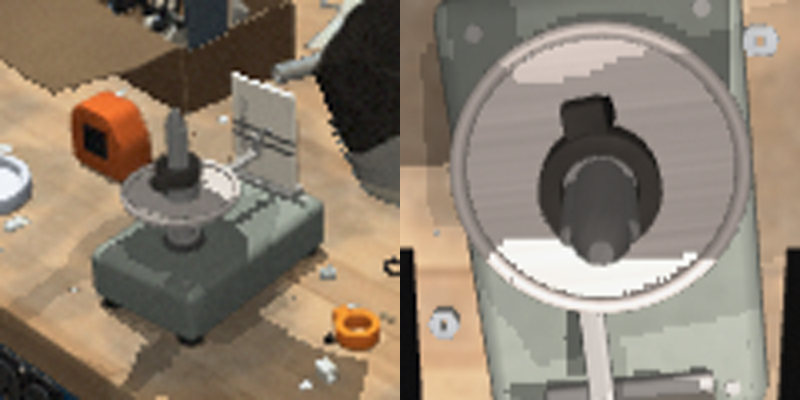

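Collar 1 is on the spindle, upright and low in the tray, and the stiff 20 N rise confirms contact. Next I locate collar 2.

```bash
python3 - <<'E'
from h import *
r.movel([.4473,.1575,.26],v=.3)
r.reach([.558,-.025,.2],quat(0)); r.wait(.25)
c=r.camera_model("wrist"); im=r.snapshot("wrist"); np.save("k2.npy",c,allow_pickle=True)
u,v=map(int,proj(c,[.558,-.025,.014])); print(u,v); s=50
cv2.imwrite("pics/c.png",cv2.resize(im[v-s:v+s,u-s:u+s],(500,500),interpolation=cv2.INTER_CUBIC))
m=(im.max(2)[v-s:v+s,u-s:u+s]<85).astype(np.uint8)
for k in cv2.findContours(m,cv2.RETR_EXTERNAL,cv2.CHAIN_APPROX_NONE)[0]:
    if cv2.contourArea(k)>80: print(cv2.contourArea(k),cv2.minEnclosingCircle(k),cv2.boundingRect(k))
E
```

```text
254 168
603.5 ((53.21900939941406, 46.921485900878906), 16.82848358154297) (39, 32, 30, 32)
```

View pics/c.png

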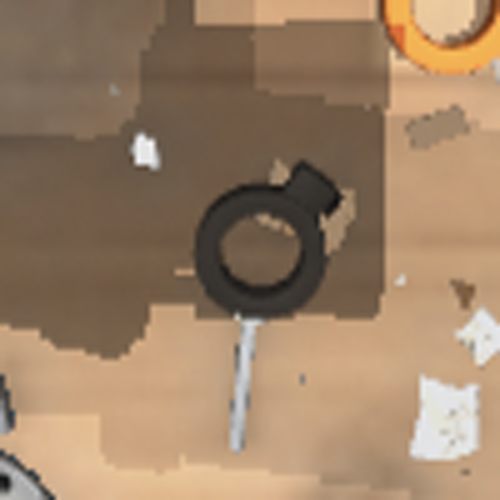

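Collar 2: ring centre at (256.2,167.8) in the wrist image, lug diagonal towards -x/+y. I'll grip at yaw -38°.

```bash
python3 - <<'E'
from h import *
c=np.load("k2.npy",allow_pickle=True).item(); p=cast(c,(256.2,167.8),.014); print(p)
assert abs(p[0]-.558)<.015 and abs(p[1]+.025)<.015
pick(p[0],p[1],np.radians(-38))
if r.read_opening()>.028:
    if press(0,.19,thr=13): relax()
E
```

```text
[ 0.55738221 -0.02222363  0.014     ]
False
down [ 0.5577 -0.0223  0.0034] [ 0.61 -0.08 -0.2 ] 0.0602 20.93
grip [ 0.5575 -0.0222  0.0032] [0.1  0.89 3.45] 0.0319 21.48
lift [ 0.5568 -0.0222  0.1191] [ 0.35  0.27 -1.99] 0.032 22.21
above [0.4458 0.157  0.1898] [-0.06  0.12  0.03] 0.032 23.65
press True [0.4458 0.1577 0.0995] [-2.3   1.62 18.76] 0.0322 26.91
0.1035 0.78; 0.1075 -0.03; 
relaxed [0.4457 0.1577 0.1075] [-1.88  1.66 -0.03] 0.0318 27.42
```

```bash
cat >> h.py <<'E'
def qt(tilt):
    m=R.from_euler('y',-tilt).as_matrix()@np.diag([-1.,1,-1]); q=R.from_matrix(m).as_quat(); return np.r_[q[3],q[:3]]
def tview(cam,tilt,name):
    q=qt(tilt); p=np.array(cam)-rot(q)@np.array([.077,0,-.17]); print("tcp",p.round(3))
    r.reach(p,q); r.wait(.3); c=r.camera_model("wrist"); im=r.snapshot("wrist"); np.save(name+".npy",c,allow_pickle=True); cv2.imwrite(f"pics/{name}.png",im)
    u,v=map(int,proj(c,[.54,.16,.115])); print(name,u,v); st("")
    return cv2.resize(im[v-50:v+50,u-50:u+50],(400,400),interpolation=cv2.INTER_CUBIC)
E
python3 - <<'E'
from h import *
leave()
cv2.imwrite("pics/d.png",np.hstack([tview([.26,.12,.33],np.radians(35),"t1"),tview([.26,.12,.26],np.radians(48),"t2")]))
E
```

```text
left [0.4456 0.1577 0.2349] [-0.23  1.15 -0.28] 0.0701 28.81
tcp [0.421 0.12  0.235]
t1 287 194
 [0.421  0.12   0.2349] [ 0.03 -0.64  0.33] 0.0702 30.02
tcp [0.438 0.12  0.203]
t2 291 180
 [0.4378 0.12   0.2035] [0.39 0.11 0.05] 0.0698 34.01
```

View pics/d.png

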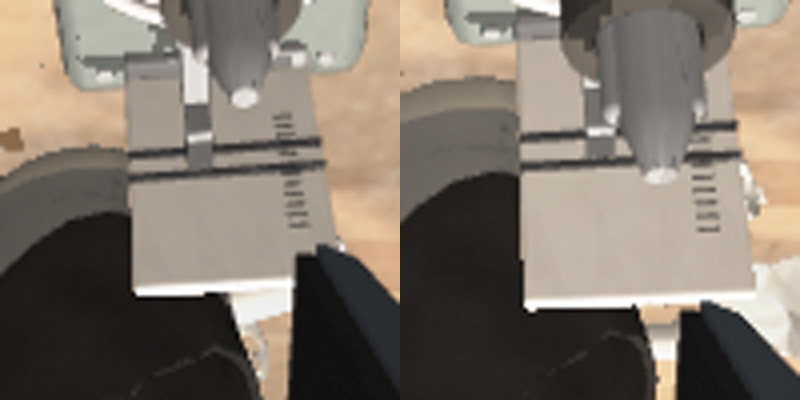

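The wrist pictures appear upside down. The two long marks are at rows 153 and 174 (left) and 132 and 162 (right). The pointer's bright edge is at (201,137)/(600,131) and its grey end at (200,168)/(600,157). I'll triangulate these.

```bash
python3 - <<'E'
from h import *
a=np.load("t1.npy",allow_pickle=True).item(); b=np.load("t2.npy",allow_pickle=True).item()
def tri(n,l,q):
    l=np.array(l)/4+[237,144]; q=(np.array(q)-[400,0])/4+[241,130]
    A=[];B=[]
    for c,uv in((a,l),(b,q)):
        o,d=ray(c,uv); d/=np.linalg.norm(d); P=np.eye(3)-np.outer(d,d); A.append(P);B.append(P@o)
    x=np.linalg.lstsq(np.vstack(A),np.hstack(B),rcond=None)[0]; print(n,x.round(4),np.linalg.norm(np.vstack(A)@x-np.hstack(B)).round(4))
    print("   on plane x=.541:",[ (lambda o,d:(o+d*(.541-o[0])/d[0])[1:].round(4))(*ray(c,uv)) for c,uv in((a,l),(b,q))])
tri("bit",(201,137),(600,131)); tri("end",(200,168),(600,157))
tri("tip",(244,97),(659,176)); 
tri("topL",(134,288),(526,300));tri("lowL",(131,156),(522,136));tri("upL",(130,178),(522,166));tri("lowR",(320,142),(736,126));tri("upR",(324,164),(737,156))
E
```

```text
bit [0.5257 0.1588 0.1004] 0.0005
   on plane x=.541: [array([0.1615, 0.0872]), array([0.1607, 0.0913])]
end [0.5422 0.1604 0.0991] 0.0
   on plane x=.541: [array([0.1602, 0.1001]), array([0.1602, 0.0998])]
tip [0.446  0.1572 0.1577] 0.0003
   on plane x=.541: [array([0.177 , 0.0697]), array([0.1763, 0.1058])]
topL [0.5492 0.1386 0.1397] 0.0003
   on plane x=.541: [array([0.1378, 0.145 ]), array([0.1383, 0.143 ])]
lowL [0.55   0.1392 0.0876] 0.0001
   on plane x=.541: [array([0.1387, 0.0951]), array([0.1385, 0.0929])]
upL [0.5469 0.1386 0.0993] 0.0002
   on plane x=.541: [array([0.1381, 0.1041]), array([0.1383, 0.1026])]
lowR [0.5397 0.1991 0.0905] 0.0
   on plane x=.541: [array([0.1995, 0.0893]), array([0.1994, 0.0897])]
upR [0.5376 0.1981 0.1013] 0.0006
   on plane x=.541: [array([0.1995, 0.0985]), array([0.1986, 0.0995])]
```

```bash
python3 - <<'E'
from h import *
r.movel(r.read_tcp_pos()-[.06,.09,0],v=.3)
a=tview([.27,.03,.19],np.radians(62),"t3")
cv2.imwrite("pics/e.png",np.hstack([a,cv2.resize(cv2.imread("pics/t3.png"),(533,400))[:,:400]]))
E
```

```text
Traceback (most recent call last):
workcell.IKError: the arm cannot follow that straight line within its joint ranges
```

```bash
python3 - <<'E'
from h import *
print(r.read_qpos().round(2))
for x in (.27,.3,.33,.36):
  for y in (.0,.03):
    for z in (.17,.2,.23):
      for t in (50,62):
        q=qt(np.radians(t)); p=np.array([x,y,z])-rot(q)@np.array([.077,0,-.17]); s=r.ik(p,q)
        if s is not None: print(x,y,z,t,p.round(3),np.round(s,2))
E
```

```text
[0.32 0.24 2.45 3.74 0.42 1.23]
0.27 0.0 0.23 50 [0.45 0.   0.18] [-0.34  0.42  2.61  2.77  0.77  1.62]
0.27 0.03 0.23 50 [0.45 0.03 0.18] [-0.17  0.42  2.6   2.95  0.75  1.6 ]
0.3 0.0 0.17 50 [0.48 0.   0.12] [-0.29  0.76  2.63  2.9   1.12  1.49]
0.3 0.0 0.2 50 [0.48 0.   0.15] [-0.29  0.57  2.58  2.85  0.88  1.57]
0.3 0.0 0.23 50 [0.48 0.   0.18] [-0.29  0.4   2.52  2.78  0.66  1.68]
0.3 0.03 0.17 50 [0.48 0.03 0.12] [-0.14  0.75  2.63  3.02  1.11  1.53]
0.3 0.03 0.2 50 [0.48 0.03 0.15] [-0.14  0.56  2.57  3.    0.86  1.57]
0.3 0.03 0.23 50 [0.48 0.03 0.18] [-0.14  0.39  2.51  2.96  0.64  1.63]
0.33 0.0 0.17 50 [0.51 0.   0.12] [-0.25  0.67  2.53  2.9   0.93  1.55]
0.33 0.0 0.2 50 [0.51 0.   0.15] [-0.25  0.53  2.49  2.86  0.75  1.62]
0.33 0.0 0.2 62 [0.516 0.    0.188] [-0.3   0.73  2.64  2.87  1.3   1.5 ]
0.33 0.0 0.23 50 [0.51 0.   0.18] [-0.25  0.39  2.44  2.78  0.58  1.71]
0.33 0.0 0.23 62 [0.516 0.    0.218] [-0.3   0.53  2.58  2.84  1.05  1.58]
0.33 0.03 0.17 50 [0.51 0.03 0.12] [-0.12  0.67  2.52  3.02  0.92  1.56]
0.33 0.03 0.2 50 [0.51 0.03 0.15] [-0.12  0.52  2.48  3.   
[... 420 characters left out ...]
.22  0.51  2.4   2.86  0.65  1.65]
0.36 0.0 0.2 62 [0.546 0.    0.188] [-0.26  0.64  2.53  2.89  1.12  1.56]
0.36 0.0 0.23 50 [0.54 0.   0.18] [-0.22  0.4   2.37  2.79  0.51  1.74]
0.36 0.0 0.23 62 [0.546 0.    0.218] [-0.26  0.49  2.49  2.86  0.93  1.62]
0.36 0.03 0.17 50 [0.54 0.03 0.12] [-0.11  0.63  2.43  3.02  0.79  1.58]
0.36 0.03 0.17 62 [0.546 0.03  0.158] [-0.13  0.8   2.56  3.02  1.3   1.54]
0.36 0.03 0.2 50 [0.54 0.03 0.15] [-0.11  0.51  2.4   3.    0.64  1.61]
0.36 0.03 0.2 62 [0.546 0.03  0.188] [-0.13  0.64  2.53  3.02  1.11  1.57]
0.36 0.03 0.23 50 [0.54 0.03 0.18] [-0.11  0.4   2.36  2.96  0.49  1.66]
0.36 0.03 0.23 62 [0.546 0.03  0.218] [-0.13  0.49  2.48  3.    0.92  1.6 ]
```

```bash
python3 - <<'E'
from h import *
a=tview([.33,.03,.20],np.radians(62),"t3")
cv2.imwrite("pics/e.png",np.hstack([a,cv2.resize(cv2.imread("pics/t3.png"),(533,400))[:,133:]]))
E
```

```text
tcp [0.516 0.03  0.188]
t3 422 136
 [0.5163 0.0305 0.1887] [-0.06 -0.3   0.35] 0.0699 35.23
```

View pics/e.png

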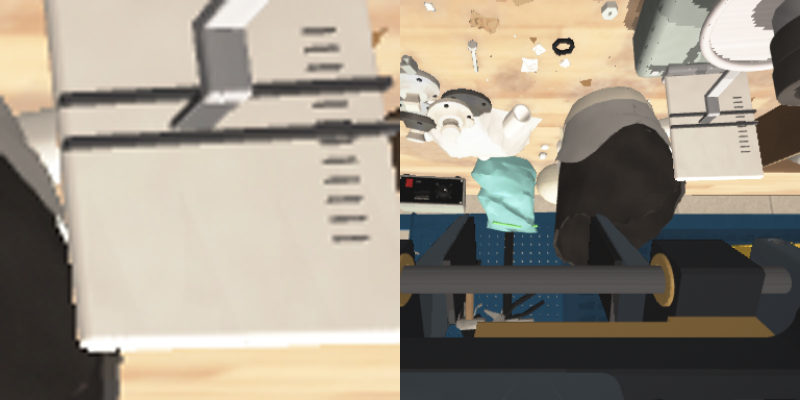

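The picture shows the pointer blade's far end just under the upper mark, too close to call by eye. I'll measure the sink by feel instead: grip the bare spindle and lift to the top of its travel. The rise equals the sink.

```bash
python3 - <<'E'
from h import *
try: r.movel(r.read_tcp_pos()+[-.03,0,.08],v=.3)
except r.IKError: print("no up")
Y=np.pi/2
r.reach([.44,.1,.28],quat(Y)); r.set_gripper(.045)
r.reach([*SP,.225],quat(Y)); r.movel([*SP,.136],v=.15,threshold=4); st("round spindle")
r.set_gripper(.008,15); st("gripped")
z0=r.read_tcp_pos()[2]; f0=r.read_force()[2]
for i in range(20):
    z=.136+.002*(i+1); r.movel([*SP,z],v=.03); f=r.read_force(); zz=r.read_tcp_pos()[2]
    print(round((zz-z0)*1000,2),round(f[2]-f0,2),end="; ")
    if f[2]-f0<-6: break
print(); r.movel([*SP,.136],v=.06); st("back"); r.set_gripper(.045); r.movel([*SP,.235],v=.25); st("")
E
```

```text
round spindle [0.4462 0.1573 0.1369] [-0.54  0.5   0.38] 0.0449 41.82
gripped [0.4455 0.1576 0.136 ] [-0.68  0.24  0.45] 0.0141 42.4
2.07 -1.27; 4.05 -0.66; 6.05 -1.0; 8.07 -1.3; 10.07 -0.73; 12.08 -0.72; 14.06 -2.02; 16.07 -1.3; 18.06 -1.25; 20.08 -2.05; 22.06 -1.71; 23.87 -4.94; 25.63 -17.28; 
back [0.4456 0.1575 0.136 ] [-1.67 -0.1   0.57] 0.0139 46.23
 [0.4455 0.1575 0.2353] [-0.9  -0.79 -0.65] 0.0448 47.42
```

Feel gives about 23.4 mm of sink, which agrees with the picture (pointer 1–2 mm below the upper mark). Two collars are enough and a third would land on the far edge, so I move clear and hand in.

```bash
python3 - <<'E'
from h import *
r.movel([.4455,.1575,.27]); r.wait(1.5); st("")
im=r.snapshot("scene"); cv2.imwrite("pics/f.png",cv2.resize(im[140:240,170:270],(500,500),interpolation=cv2.INTER_CUBIC))
E
```

```text
[0.4455 0.1575 0.27  ] [-0.52  0.48 -0.56] 0.0449 49.31
```

View pics/f.png

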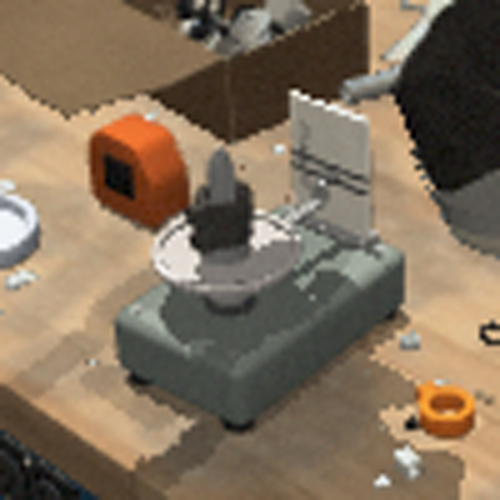

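The final picture shows both collars stacked tight on the shoulder at (220,220), with the tray free.

```bash
python3 -c "
from workcell import r
print(r.job_done())"
```

```text
the job is handed in; nothing more can be done
None
```

The job is handed in; I got no verdict back. Two collars are pressed home on the spindle, with a measured tray sink of about 23 mm against the 22 to 31.5 mm window, so the margin is only about 1 mm; I left the third collar on the bench.

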